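Swap the reagent pack on a blood analyser's sprung ejector pad

ROBOT

A 6-joint arm with a two-finger parallel gripper is mounted at the origin on the work surface. World frame = base frame: x ahead of the robot, y to its left, z up, the work surface at z = 0. Lengths are in m, angles in rad, forces in N, time in s.
With the tool pointing down it reaches from about 0.3 to 0.85 m from the base axis. Payload 4.2 kg.
Tool frame: the origin (TCP) lies on the centre line of the jaws, within the pads' length; the fingertips stand 11 mm ahead of it and the grasp point (between the pads) lies 8 mm behind it (env.nose_length is the z of the fingertips in the tool frame, in m); z points along the fingers, y is the direction in which the jaws open and shut (so a half turn about z gives the same grasp; the last joint's range is limited). The gripper opens to 91 mm and grips with 3 to 60 N. Pads are 32 mm wide; open, the fingers measure 118 mm over their backs; the gripper's body (76 mm by 178 mm) begins 60 mm behind the grasp point.
Start: joints at [1.08, 0.32, 1.565, -0, 1.257, -0.02], TCP at [0.261, 0.512, 0.197] pointing down, gripper open.
Joint ranges: [-3.11, 3.11], [-0.84, 2.01], [0.21, 2.61], [-1.34, 4.49], [0.05, 2.63], [-2.56, 2.56]. Speed limits (rad/s): [2.57, 2.57, 3.14, 3.14, 3.14, 3.14].

INTERFACE

Orientations are given as a rotation vector (axis times angle).
In Python, from rig import env gives the robot as it stands.
- The arm moves only by the shell command python3 -m inch 'ROWS'. ROWS is text: rows parted by semicolons, each of 7 numbers parted by spaces: the opening, from 0 (shut) to 1 (fully open), then the shift along the tool's x, y, z in m, then the turn, a rotation vector about the tool's x, y, z in rad. In form: claw x y z wx wy wz; .... A call has 1 to 12 rows; each row shifts and turns the commanded pose from where the row before left it, along the tool's axes as they then stand; what a row does not reach is not made up. A row lasts 1/8 s, in which the tool goes at most 62.5 mm and 10.7 degrees, less where a joint would pass 70% of its speed; a pose out of reach is approached as far as the arm can. A call is refused whole if a number of a shift passes 0.0625 or a number of a turn 0.188, either way. A call with a gripper value outside its range is refused whole. The fingers move at their own pace and stop on an object; the grip force is fixed at half the most. Time passes only in rows, so rows that do not move let the fingers close. It gives the time, the measured TCP pose, the force and the opening at its end, in the units of the state.
- env.get_obs(): the state, without advancing time (a new reading comes with each control period).
- env.read_camera(name): name is "side" or "top" or "wrist"; returns the picture (384x512x3 uint8, red, green, blue); there is no depth.
- env.calibration(name): a dict with "K" (3x3 intrinsics, pixels), "R" (3x3) and "t" (3): a world point X has camera coordinates R X + t. Camera axes: x right, y down, z forward; pixel columns grow to the right and rows downward; lengths in m; the calibration is good to about 2 mm. A picture is of the moment at which its call begins: read the wrist's pose just before it. calibration takes no time and is no camera call; for the wrist camera it gives the pose at the moment of the call.
- env.close_job(): hands the job in, once; it reports no verdict.
Trained networks look in the newest picture that a camera, given by its name, has taken for a name from the list of things; names that differ only in an ending like _2 or _b are one class to them, and where a whole thing is asked for, a point or a joint stands for the part that bears it (a point fixed in the world has none). Each returns a list of dicts, best first, with "conf" (0 to 1); they miss things now and then, are a little off and sometimes report something else, mostly with a low value. They report only what shows in the picture. A call takes as long as a camera call. They do not tell look-alikes from the thing itself.
- env.find_in(camera, query): "extent" ([left, top, right, bottom] as shares, 0 to 1, of the picture: columns of its width, rows of its height, round what is visible of it).
- env.trace(camera, query): "mask" (384x512 bool, what is visible of it) and "extent" ([left, top, right, bottom] as shares, 0 to 1, of the picture: columns of its width, rows of its height, round what is visible of it).
- env.landmark_of(camera, query): "at" ([column, row] as shares, 0 to 1, of the picture: columns of its width, rows of its height: a listed point, or the origin of a listed thing).
The state is a dict: "time_s": time; "qpos": joint angles; "joint_vel": joint speeds; "effort": joint torques, N m; "ee_pos": TCP position; "tcp_rot": TCP orientation; "ft_force": force on the tool from outside, world axes, zero at the start; "torque": the same for the moment, N m; "width": finger opening in m.
Only numpy, scipy, OpenCV 4.12 (cv2) and the standard library are available. Lean on these libraries where they do the work, as an engineer would, in place of code of your own. Each camera call takes 0.05 s, during which the arm holds its last target.

TASK

The used-up reagent pack stands ejected on the analyser's sprung pad: lift it off and put it in the yellow discard tray. Then take the fresh purple-capped pack from the blue tray, keeping it upright, set it on the pad between the corner guides, press it straight down and hold it there until the catches at both ends have swung over its foot, so that it stays down when you let go. Leave the green-capped pack, the tube rack and the bottle where they are.

Things in the scene. Friction and masses are not known exactly. Their poses are not given: they have to be found in the camera images.
- analyser: Low white benchtop instrument, 250 (x) x 300 (y) mm, fixed; origin under its centre on the bench, x to its back (away from the robot at yaw 0), z up. Flat deck 75 mm high. On the deck: the ejector bay at y +35 mm; a display at y -58 to -138 mm, up to 23 mm above the deck; a cuvette block along the back, x +79 to +119 mm, 12 mm high.
- bay (a point): Fixed point of the analyser, axes as the analyser: where the centre of a pack's underside stands on the raised pad; 108 mm above the bench, 33 mm above the deck. y runs along the pad and the seated pack's length.
- guides (a point): Level of the top of the four grey corner guides around the pad, on the bay's centre line, 16 mm above bay. They give a pack's foot 2 mm play on every side; their top 8 mm flare outwards by 4 mm. They stand only at the corners (|y| over 37 mm): the pack's long sides are open to fingers down to the deck.
- pad_top (a point): Centre of the top face of the sprung ejector pad (aluminium plate 34 x 106 mm with a black rubber face, on two steel plungers), axes as bay; it moves straight down as the pad is pressed.
- pad (a joint): How far the pad is pressed down, in m: 0 raised (start), 0.027 against its bottom stop. The spring pushes up with 5 N at 0, rising to 13 N at the bottom, so a pack set on it stays up; with the catches' rub, pressing takes up to about 17 N in all. A pack held by both catches stays at about 0.024.
- catch_left (a joint): Angle in rad of the steel catch (orange tab) at the pad's +y end: 0 = upright, closed; grows outward, to 0.4. The pack's foot pushes its bevelled nose aside (0.1 to 0.25) on the way down; a spring with slow damping swings it back over the foot's top within about half a second while the pack is held against the bottom stop.
- catch_right (a joint): The same for the catch at the pad's -y end.
- empty_centre (a point): Centre (36 mm above the underside) of the used pack standing on the pad: pale grey plastic, purple caps with black pierced dots, purple band, about 70 g. All packs: body 36 (x) x 96 (y) mm on a foot 36 x 112 mm, 10 mm high, 8 mm out at each end; shoulder at 60 mm, three 25 mm caps in a row on top, 72 mm high overall; x = width, y = length; both ends alike.
- fresh_centre (a point): Centre (36 mm above the underside) of the fresh pack: white plastic, purple caps and band, about 220 g, standing in the blue tray. Shape and axes as the used pack.
- other_centre (a point): Centre (36 mm above the underside) of the other pack in the blue tray, about 100 mm beside the purple one: white plastic, green caps and band, same shape and axes. It stays where it is.
- stock_tray_in (a point): Centre of the inner floor of the blue stock tray, 220 (x) x 160 (y) mm and 15 mm high outside, walls and floor 5 mm. Fixed to the bench.
- discard_tray_in (a point): Centre of the inner floor of the yellow discard tray, 200 (x) x 170 (y) mm and 45 mm high outside, walls and floor 5 mm; empty at the start. Fixed to the bench.
- tube_rack: Wire rack with green base and 15 capped blood tubes, 80 (x) x 150 (y) mm, 92 mm high, origin under its centre. It stays where it is.
- buffer: Amber buffer bottle with blue cap, 64 mm across, 125 mm high, origin under its centre. It stays where it is.
Not all that is in view belongs to the job. Leave any orange, pink or red look-alike of the part that bears empty_centre alone.

How it is judged:
On the way, in this order (a step that is already met when the one before it is completed fails the run):
1. the used pack is in the yellow discard tray (x of empty_centre in the frame of discard_tray_in between -0.085 and 0.085 m and y of empty_centre in the frame of discard_tray_in between -0.07 and 0.07 m and z of empty_centre in the frame of discard_tray_in below 0.055 m), for 0.2 s.
2. the fresh purple pack is down on the pad with both catches closed over its foot (value of joint pad above 0.0225 m and value of joint each of catch_left, catch_right below 0.06 rad and horizontal distance between fresh_centre and bay below 0.006 m and z of fresh_centre in the frame of pad_top below 0.039 m), for 0.2 s.
At the end, for the whole second after the job is handed in: Fresh purple pack upright and still on the pad within 6 mm of the bay centre, pad at least 22.5 mm down, both catches closed (under 0.06 rad); used pack in the yellow tray (centre within 85 mm x, 70 mm y, 55 mm up); green pack, tube rack and bottle within 30 mm of where they were (all of step 1 and all of step 2 and angle between fresh_centre's own z axis and vertical below 0.08 rad and velocity of joint pad between -0.005 and 0.005 m/s and distance of each of other_centre, tube_rack, buffer from where it was at the start of the episode below 0.03 m); the robot touches nothing.
It fails at once if the fresh pack is tipped by more than 0.6 rad (angle between fresh_centre's own z axis and vertical above 0.6 rad).
It fails at once if the green-capped pack is moved by more than 30 mm or tipped over (distance of other_centre from where it was at the start of the episode above 0.03 m or angle between other_centre's own z axis and vertical above 0.5 rad).
It fails at once if the tube rack is moved by more than 30 mm or tipped over (distance of tube_rack from where it was at the start of the episode above 0.03 m or angle between tube_rack's own z axis and vertical above 0.5 rad).
It fails at once if the bottle is moved by more than 30 mm or tipped over (distance of buffer from where it was at the start of the episode above 0.03 m or angle between buffer's own z axis and vertical above 0.5 rad).
It also fails if it takes over 72 s, if anything falls off the work surface, if the arm or the gripper's body presses on something with over 40 N, if the wrist force passes 120 N, or if a joint passes its speed limit or range.

## Working session

There is one attempt and no reset: what is moved stays moved. The work goes in short steps, Python scripts to look and compute and a shell command to move; the robot and the scene stay as the last step left them, time stands still between calls to the robot, and variables do not carry over. Pictures are saved under pics/ and viewed, and the job is handed in when it is done.

```bash
ls; mkdir -p pics; python3 - <<'E'
from rig import env
import cv2
for c in ["top","side","wrist"]:
    im=env.read_camera(c); cv2.imwrite(f"pics/{c}0.png",im[:,:,::-1])
    k=env.calibration(c); print(c,k["K"].tolist(),k["R"].round(4).tolist(),k["t"].round(4).tolist())
print(env.get_obs(), env.nose_length)
E
```

```text
pics
top [[445.9309525065914, 0.0, 251.50424707127726], [0.0, 445.9309525065914, 196.38554174292318], [0.0, 0.0, 1.0]] [[-0.0187, -0.9997, 0.0123], [-0.9982, 0.0179, -0.0573], [0.0571, -0.0134, -0.9983]] [0.0416, 0.4773, 1.4938]
side [[447.65036213493016, 0.0, 249.6923307569212], [0.0, 447.65036213493016, 187.7155566129484], [0.0, 0.0, 1.0]] [[0.8291, -0.559, -0.0055], [-0.3682, -0.5387, -0.7578], [0.4206, 0.6303, -0.6525]] [-0.3655, 0.3026, 1.0156]
wrist [[338.2771143893471, 0.0, 256.47129693365025], [0.0, 338.2771143893471, 191.84631960822543], [0.0, 0.0, 1.0]] [[0.4531, 0.8915, -0.0012], [0.8531, -0.4332, 0.2907], [0.2586, -0.1328, -0.9568]] [-0.5733, -0.0325, 0.3919]
{'time_s': 0.15, 'qpos': array([ 1.07999087e+00,  3.20095675e-01,  1.56537795e+00, -4.14649891e-06,
        1.25740956e+00, -2.00256734e-02]), 'joint_vel': array([-0.00154223, -0.00099447, -0.00391882, -0.00028219, -0.0004816 ,
       -0.00034608]), 'effort': array([ 7.91540824e-04, -4.12775159e+01, -2.32155204e+01,  7.26493006e-02,
        4.33203543e-02, -8.08299365e-05]), 'ee_pos': array([0.26063369, 0.51208733, 0.1964499 ]), 'tcp_rot': array([-7.32611715e-01, -3.05464500e+00,  1.96276787e-03]), 'ft_force': array([0.48469498, 0.85532637, 0.7032965 ]), 'torque': array([-0.03145677,  0.02940249, -0.00323941]), 'width': 0.09149893823222424} 0.011
```

View pics/top0.png

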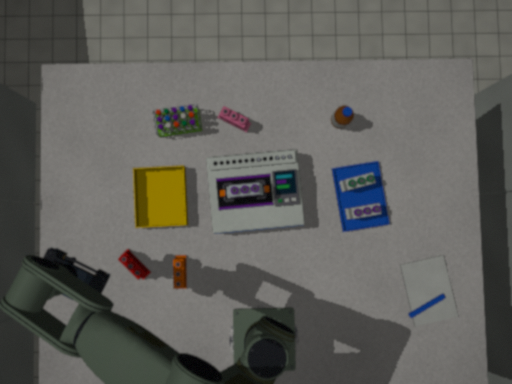

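View pics/side0.png

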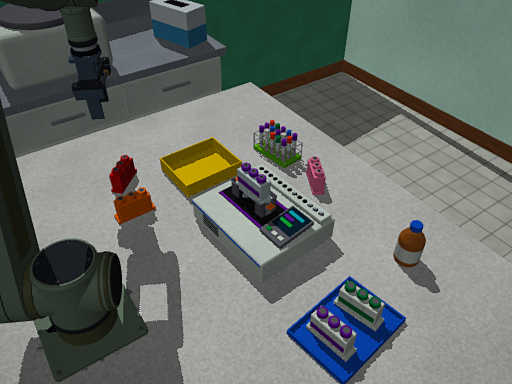

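View pics/wrist0.png

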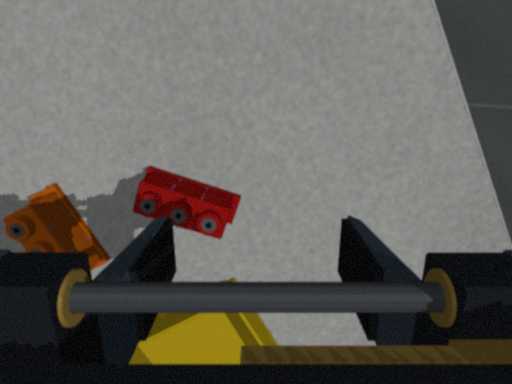

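The top view shows these candidates:
- **Used pack:** the purple-capped pack on the analyser at (245,190). Its look-alikes are red (134,264), orange (180,271) and pink (234,118), and I leave those alone.
- **Fresh pack:** purple caps at (365,212). The green-capped pack is at (361,182).

Next is a close crop and a measurement.

```bash
cat > h.py <<'E'
import numpy as np, cv2
from rig import env
from scipy.optimize import least_squares
def cam(c):
    k=env.calibration(c); return k["K"],k["R"],k["t"]
def proj(c,X):
    K,R,t=cam(c); p=K@(R@np.asarray(X)+t); return p[:2]/p[2]
def onplane(c,uv,z):
    K,R,t=cam(c); d=R.T@np.linalg.solve(K,[uv[0],uv[1],1]); o=-R.T@t
    return o+d*(z-o[2])/d[2]
def tri(obs):
    P=[]; 
    f=lambda X:np.concatenate([proj(c,X)-uv for c,uv in obs])
    r=least_squares(f,[0.5,0,0.05]); return r.x,np.abs(r.fun).max()
def pix(at): return np.array(at)*[512,384]
E
python3 - <<'E'
from h import *
for c in ["top","side"]:
    im=env.read_camera(c)
    if c=="top": cv2.imwrite("pics/topcrop.png",cv2.resize(im[140:245,190:400,::-1],None,fx=3.8,fy=3.8,interpolation=cv2.INTER_CUBIC)); 
res={}
for q in ["bay","empty_centre","fresh_centre","other_centre","stock_tray_in","discard_tray_in","tube_rack","buffer","analyser","guides","pad_top"]:
    for c in ["top","side"]:
        r=env.landmark_of(c,q); res[q,c]=[(pix(x["at"]).round(1).tolist(),round(x["conf"],2)) for x in r[:3]]
    print(q,res[q,"top"],res[q,"side"])
    if res[q,"top"] and res[q,"side"]:
        X,e=tri([("top",res[q,"top"][0][0]),("side",res[q,"side"][0][0])]); print("   ",X.round(4),e.round(2))
E
```

```text
bay [([242.8, 195.3], 0.87), ([161.0, 202.0], 0.34), ([254.5, 191.9], 0.26)] [([255.1, 193.7], 0.65)]
    [0.4868 0.0557 0.1014] 3.12
empty_centre [([128.7, 263.9], 0.88), ([243.3, 194.7], 0.83), ([178.3, 271.6], 0.68)] [([253.8, 182.8], 0.98), ([123.0, 173.3], 0.94), ([134.1, 200.5], 0.91)]
    [ 0.4598  0.3691 -0.078 ] 61.16
fresh_centre [([361.9, 208.2], 0.6)] [([332.2, 328.9], 0.78)]
    [ 0.4301 -0.336   0.0267] 0.26
other_centre [([358.2, 180.4], 0.86)] [([357.3, 301.1], 0.94)]
    [ 0.5195 -0.3208  0.0389] 1.25
stock_tray_in [([359.1, 195.0], 0.9), ([253.6, 191.6], 0.21)] [([347.4, 323.8], 0.84), ([403.8, 257.9], 0.61)]
    [ 0.4779 -0.3356  0.0032] 0.35
discard_tray_in [([163.6, 197.2], 0.83)] [([203.4, 169.7], 0.82)]
    [0.4832 0.3296 0.0057] 0.65
tube_rack [([178.1, 122.4], 0.74), ([244.9, 193.8], 0.25)] [([277.4, 154.8], 0.91), ([401.6, 258.2], 0.37)]
    [ 0.7423  0.2816 -0.0147] 0.35
buffer [([336.8, 115.5], 0.86), ([362.5, 212.4], 0.42)] [([404.1, 258.1], 0.9), ([331.9, 330.7], 0.71)]
    [ 0.7539 -0.2676 -0.0204] 1.23
analyser [([250.3, 191.8], 0.84), ([176.0, 122.2], 0.26)] [([259.5, 227.6], 0.74)]
    [ 0.4968  0.0356 -0.0152] 0.36
guides [([242.6, 189.0], 0.74)] [([252.2, 188.2], 0.67)]
    [0.4942 0.0631 0.1128] 0.64
pad_top [] [([252.7, 189.9], 0.35)]
```

View pics/topcrop.png

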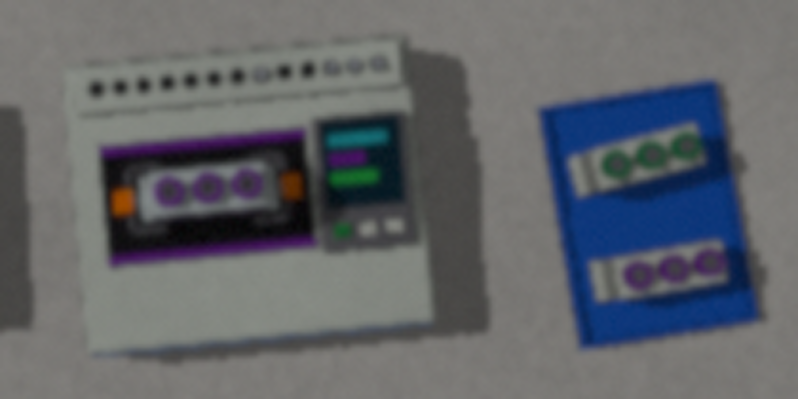

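```bash
python3 - <<'E'
from h import *
from scipy.spatial.transform import Rotation as Ro
o=env.get_obs(); R=Ro.from_rotvec(o["tcp_rot"]).as_matrix(); print(R.round(3),o["time_s"])
def caps(P,z):
    X=[onplane("top",[190+u/3.8,140+v/3.8],z) for u,v in P]; d=X[0]-X[-1]
    print(np.mean(X,0).round(4), "yaw of y axis",np.degrees(np.arctan2(-d[0],d[1])).round(1), np.linalg.norm(d).round(3))
caps([(171,191),(208,188),(247,184)],.18)
caps([(640,275),(675,269),(712,263)],.077)
caps([(617,167),(652,157),(687,148)],.077)
# discard tray rim corners
T=[(135,169),(186,167),(188,227),(136,228)]
X=np.array([onplane("top",p,.045) for p in T]); print(X.round(3),X.mean(0))
E
```

```text
[[-0.891  0.454  0.   ]
 [ 0.454  0.891  0.   ]
 [-0.     0.    -1.   ]] 1.35
[0.4899 0.0545 0.18  ] yaw of y axis 4.3 0.06
[ 0.4209 -0.3424  0.077 ] yaw of y axis 8.4 0.063
[ 0.5168 -0.3253  0.077 ] yaw of y axis 14.1 0.063
[[0.574 0.417 0.045]
 [0.578 0.249 0.045]
 [0.379 0.244 0.045]
 [0.379 0.415 0.045]] [0.4774327  0.33114378 0.045     ]
```

```bash
python3 -m inch '1 0 0 -0.05 0 0 0; 1 0 0 -0.055 0 0 0; 1 -0.041 -0.030 0 0 0 0; 1 -0.041 -0.030 0 0 0 0; 1 -0.041 -0.030 0 0 0 0; 1 -0.041 -0.030 0 0 0 0; 1 -0.041 -0.030 0 0 0 0; 1 -0.041 -0.030 0 0 0 0; 1 -0.041 -0.030 0 0 0 0; 1 -0.041 -0.030 0 0 0 0; 1 -0.041 -0.030 0 0 0 0; 1 -0.041 -0.030 0 0 0 0'; python3 -m inch '1 0 0 0 0 0 0.171; 1 0 0 0 0 0 0.171; 1 0 0 0 0 0 0.171; 1 0 0 0 0 0 0.171; 1 0 0 0 0 0 0.171; 1 0 0 0 0 0 0.171; 1 0 0 0 0 0 0; 1 0 0 0 0 0 0'
python3 - <<'E'
from h import *
im=env.read_camera("wrist"); cv2.imwrite("pics/w1.png",im[:,:,::-1]); print(env.get_obs())
im=env.read_camera("top"); cv2.imwrite("pics/t1.png",im[:,:,::-1])
E
```

```text
time_s: 2.85
ee_pos: [0.4907, 0.0576, 0.3023]
tcp_rot: [0.733, 3.054, 0.001]
ft_force: [0.2, 0.4, -0.2]
width: 0.091
time_s: 3.85
ee_pos: [0.4901, 0.0591, 0.3021]
tcp_rot: [2.135, 2.305, 0.0]
ft_force: [-0.8, -0.6, -0.6]
width: 0.0912
{'time_s': 3.9, 'qpos': array([9.66810710e-02, 1.38912818e-01, 1.54417719e+00, 6.82722748e-05,
       1.45843911e+00, 2.07612089e-02]), 'joint_vel': array([-0.00040306,  0.00124048,  0.00253497,  0.00128706, -0.00056179,
        0.00952634]), 'effort': array([ 4.14604176e-05, -3.25263190e+01, -2.45788819e+01,  7.78695708e-02,
        3.50897305e-02, -1.30294921e-02]), 'ee_pos': array([0.49009949, 0.05910952, 0.30206787]), 'tcp_rot': array([-2.13553869e+00, -2.30413227e+00, -1.45387685e-04]), 'ft_force': array([ 0.85165802, -0.81383231, -0.3744879 ]), 'torque': array([-0.05946204,  0.04098651, -0.01565973]), 'width': 0.09098638378432129}
```

View pics/w1.png

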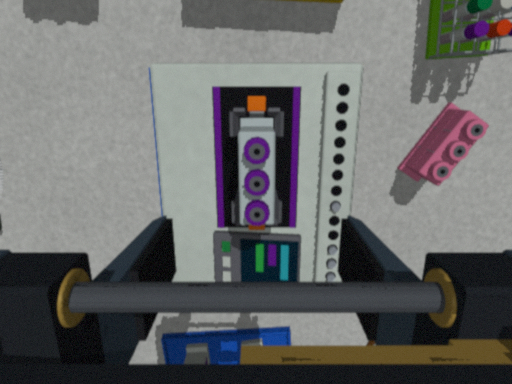

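The wrist view shows the used pack with its pierced purple caps at (256,151), (256,184) and (257,214), standing between grey guides with orange catches at each end. It's the right pack.

```bash
python3 - <<'E'
from h import *
im=env.read_camera("wrist")
cv2.imwrite("pics/w1c.png",cv2.resize(im[60:300,140:370,::-1],None,fx=2.5,fy=2.5,interpolation=cv2.INTER_CUBIC))
P=[(256.5,151),(256.5,184),(257,214)]
X=np.array([onplane("wrist",p,.18) for p in P]); d=X[0]-X[2]
print(X.round(4),X.mean(0).round(4),np.degrees(np.arctan2(-d[0],d[1])).round(2))
# deck edges
E=[(152,66),(360,66)]
print([onplane("wrist",p,.075).round(4) for p in E])
for q in ["bay","guides","empty_centre"]:
    r=env.landmark_of("wrist",q); z={"bay":.108,"guides":.124,"empty_centre":.144}[q]
    for x in r[:2]: print(q,pix(x["at"]).round(1),round(x["conf"],2),onplane("wrist",pix(x["at"]),z).round(4))
E
```

```text
[[0.4871 0.0863 0.18  ]
 [0.4895 0.0548 0.18  ]
 [0.4922 0.0246 0.18  ]] [0.4896 0.0553 0.18  ] 4.79
[array([0.3612, 0.157 , 0.075 ]), array([0.5997, 0.1751, 0.075 ])]
empty_centre [252.1 171.2] 0.58 [0.4846 0.0584 0.144 ]
```

View pics/w1c.png

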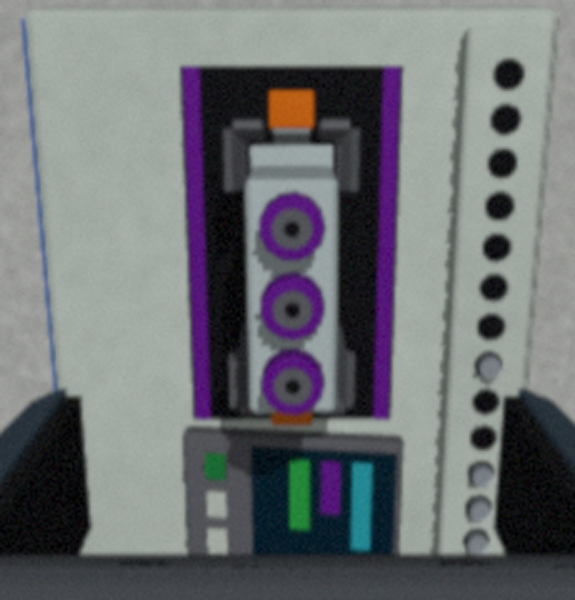

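```bash
python3 -m inch '1 -0.004 0 0.05 0 0 0; 1 0 0 0.055 0 0 0; 1 0 0 0.045 0 0 0; 1 0 0 0.012 0 0 0; 1 0 0 0 0 0 0; 0 0 0 0 0 0 0; 0 0 0 0 0 0 0; 0 0 0 0 0 0 0; 0 0 0 0 0 0 0; 0 0 0 0 0 0 0; 0 0 0 0 0 0 0'
```

```text
time_s: 5.52
ee_pos: [0.4904, 0.0551, 0.14]
tcp_rot: [-2.138, -2.302, -0.0]
ft_force: [0.7, 0.6, 0.5]
width: 0.0359
```

```bash
python3 -m inch '0 0 0 -0.02 0 0 0; 0 0 0 -0.04 0 0 0; 0 0 0 -0.04 0 0 0; 0 0.046 0.0015 0 0 0 0; 0 0.046 0.0015 0 0 0 0; 0 0.046 0.0015 0 0 0 0; 0 0.046 0.0015 0 0 0 0; 0 0.046 0.0015 0 0 0 0; 0 0.046 0.0015 0 0 0 0; 0 0 0 0 0 0 0; 0 0 0 0 0 0 0'
python3 - <<'E'
from h import *
for c in ["side","wrist","top"]:
    im=env.read_camera(c); cv2.imwrite(f"pics/{c}2.png",im[:,:,::-1])
E
```

```text
time_s: 6.9
ee_pos: [0.4788, 0.3305, 0.2396]
tcp_rot: [2.137, 2.302, -0.002]
ft_force: [-0.3, -0.8, 0.0]
width: 0.0354
```

View pics/side2.png

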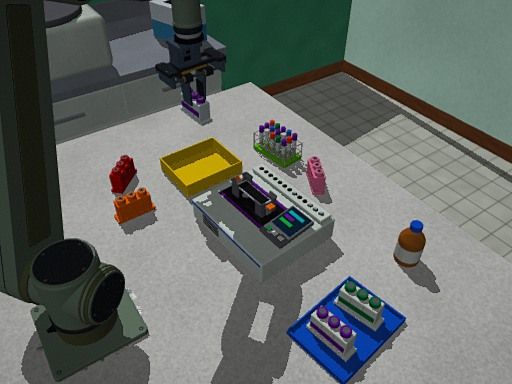

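View pics/wrist2.png

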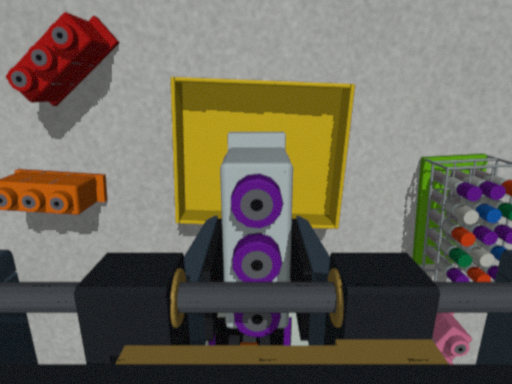

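View pics/top2.png

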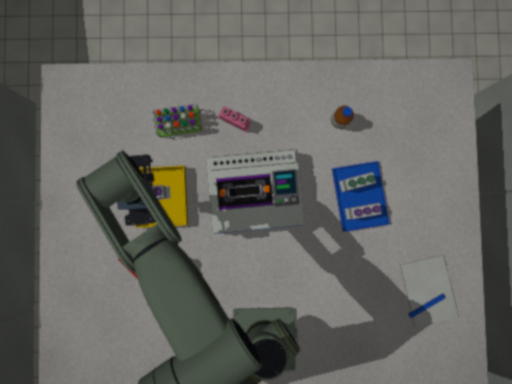

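The side and wrist views show the pack held upright above the tray. The tray's rim corners in the wrist view are (173,79), (353,85), (338,227) and (178,222). I'll check the tray centre and measure the empty bay in the top view.

```bash
python3 - <<'E'
from h import *
X=np.array([onplane("wrist",p,.045) for p in [(173,79),(353,85),(338,227),(178,222)]]); print(X.round(4),X.mean(0).round(4))
im=cv2.imread("pics/top2.png")
cv2.imwrite("pics/t2c.png",cv2.resize(im[165:215,205:305],None,fx=8,fy=8,interpolation=cv2.INTER_CUBIC))
E
```

```text
[[0.3821 0.4152 0.045 ]
 [0.5756 0.4233 0.045 ]
 [0.5831 0.2582 0.045 ]
 [0.3884 0.2504 0.045 ]] [0.4823 0.3368 0.045 ]
```

View pics/t2c.png

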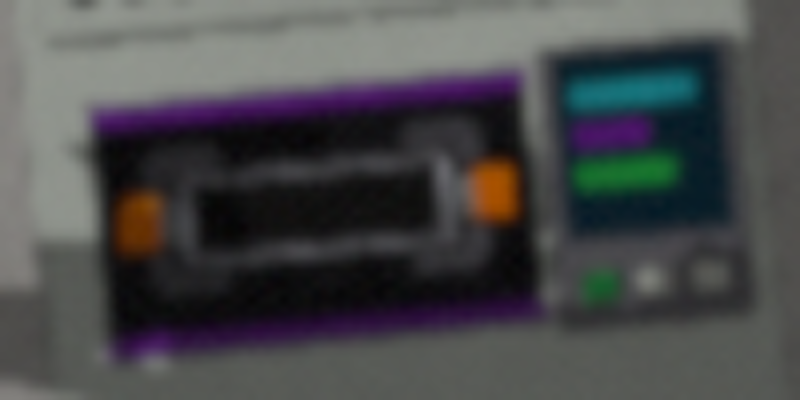

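```bash
python3 -m inch '0 0.003 0 0.05 0 0 0; 0 0 0 0.055 0 0 0; 0 0 0 0.05 0 0 0; 0 0 0 0.03 0 0 0; 0 0 0 0.012 0 0 0; 0 0 0 0.004 0 0 0; 0 0 0 0 0 0 0; 1 0 0 0 0 0 0; 1 0 0 0 0 0 0; 1 0 0 0 0 0 0; 1 0 0 0 0 0 0; 1 0 0 0 0 0 0'
```

```text
time_s: 8.55
ee_pos: [0.4788, 0.3341, 0.0391]
tcp_rot: [-2.138, -2.302, -0.0]
ft_force: [-0.5, -0.3, -0.2]
width: 0.0827
```

```bash
python3 -m inch '1 0 0 -0.04 0 0 0; 1 0 0 -0.06 0 0 0; 1 0 0 -0.06 0 0 0; 1 0 0 -0.06 0 0 0; 1 0 0 -0.04 0 0 0; 1 -0.056 -0.002 0 0 0 0; 1 -0.056 -0.002 0 0 0 0; 1 -0.056 -0.002 0 0 0 0; 1 -0.056 -0.002 0 0 0 0; 1 -0.056 -0.002 0 0 0 0; 1 0 0 0 0 0 0; 1 0 0 0 0 0 0'
python3 - <<'E'
from h import *
im=env.read_camera("wrist"); cv2.imwrite("pics/w3.png",im[:,:,::-1])
print(env.get_obs()["ee_pos"])
cv2.imwrite("pics/w3c.png",cv2.resize(im[70:270,180:330,::-1],None,fx=3,fy=3,interpolation=cv2.INTER_CUBIC))
im=env.read_camera("top"); cv2.imwrite("pics/t3.png",cv2.resize(im[150:240,120:220,::-1],None,fx=5,fy=5))
for q in ["bay","guides","pad_top"]:
    r=env.landmark_of("wrist",q); z={"bay":.108,"guides":.124,"pad_top":.108}[q]
    for x in r[:2]: print(q,pix(x["at"]).round(1),round(x["conf"],2),onplane("wrist",pix(x["at"]),z).round(4))
E
```

```text
time_s: 10.05
ee_pos: [0.4895, 0.0543, 0.299]
tcp_rot: [-2.138, -2.301, -0.001]
ft_force: [1.0, 0.4, 0.4]
width: 0.0913
[0.48948844 0.05485279 0.29899906]
bay [253.4 163.7] 0.56 [0.4849 0.0556 0.108 ]
guides [261.3 163.7] 0.87 [0.4934 0.0596 0.124 ]
pad_top [258.8 163.4] 0.62 [0.491  0.0563 0.108 ]
```

View pics/w3c.png

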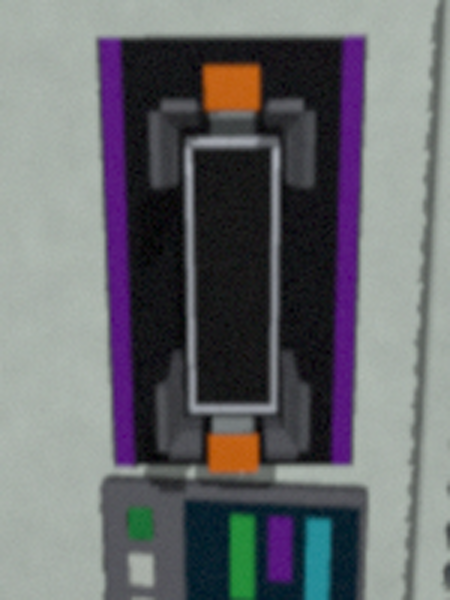

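View pics/t3.png

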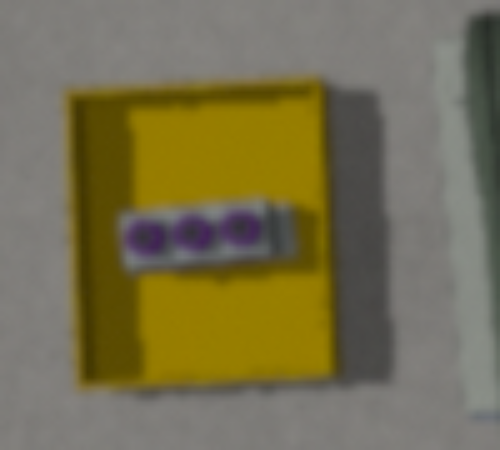

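The used pack stands in the yellow tray. In the wrist crop the bare pad's corners are at about (183,137), (281,137), (279,413) and (186,413).

```bash
python3 - <<'E'
from h import *
X=np.array([onplane("wrist",(180+u/3,70+v/3),.108) for u,v in [(183,137),(281,137),(279,413),(186,413)]]); print(X.round(4),X.mean(0).round(4))
d=(X[0]+X[1]-X[2]-X[3])/2; w=(X[1]+X[2]-X[0]-X[3])/2
print(np.linalg.norm(d),np.linalg.norm(w),np.degrees(np.arctan2(-d[0],d[1])))
# top view: catches' tab centres as check
A=[onplane("top",(205+u/8,165+v/8),.11) for u,v in [(138,223),(496,190)]]; print(A,np.mean(A,0))
A=[onplane("top",(205+u/8,165+v/8),.108) for u,v in [(185,187),(440,155),(450,240),(195,262)]];print(np.mean(A,0))
E
```

```text
[[0.4674 0.1078 0.108 ]
 [0.503  0.1105 0.108 ]
 [0.512  0.0042 0.108 ]
 [0.4753 0.0014 0.108 ]] [0.4894 0.056  0.108 ]
0.10667559190912554 0.03623712463838624 4.534326933065125
[array([0.48527609, 0.12643585, 0.11      ]), array([ 0.4958373 , -0.01538269,  0.11      ])] [0.49055669 0.05552658 0.11      ]
[0.48891497 0.05539454 0.108     ]
```

```bash
python3 -m inch '1 -0.049 -0.012 0 0 0 0; 1 -0.049 -0.012 0 0 0 0; 1 -0.049 -0.012 0 0 0 0; 1 -0.049 -0.012 0 0 0 0; 1 -0.049 -0.012 0 0 0 0; 1 -0.049 -0.012 0 0 0 0; 1 -0.049 -0.012 0 0 0 0; 1 -0.048 -0.015 0 0 0 0; 1 0 0 0 0 0 -0.07; 1 0 0 0.05 0 0 0; 1 0 0 0 0 0 0; 1 0 0 0 0 0 0'
python3 - <<'E'
from h import *
im=env.read_camera("wrist"); cv2.imwrite("pics/w4.png",im[:,:,::-1])
E
```

```text
time_s: 11.8
ee_pos: [0.4207, -0.3433, 0.2505]
tcp_rot: [2.053, 2.375, 0.0]
ft_force: [-1.2, 0.6, -0.4]
width: 0.0912
```

View pics/w4.png

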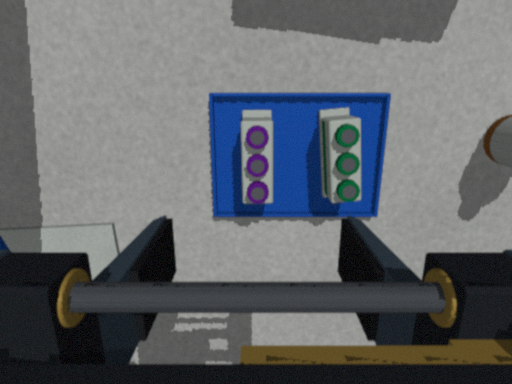

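The wrist view shows the purple caps at (257,137), (257,165) and (257,191), with the green pack to the right at about (346,163). The jaws look clear of the green pack.

```bash
python3 - <<'E'
from h import *
for P in ([(257,137),(257.5,165.5),(257,191)],[(346,135),(347,163),(347,190)]):
    X=np.array([onplane("wrist",p,.077) for p in P]); d=X[0]-X[2]
    print(X.round(4),X.mean(0).round(4),np.degrees(np.arctan2(-d[0],d[1])).round(2))
o=env.get_obs(); print(o["ee_pos"],o["tcp_rot"], 180-2*np.degrees(np.arctan2(abs(o["tcp_rot"][0]),abs(o["tcp_rot"][1])))-90)
E
```

```text
[[ 0.4161 -0.3111  0.077 ]
 [ 0.4212 -0.3417  0.077 ]
 [ 0.4248 -0.3705  0.077 ]] [ 0.4207 -0.3411  0.077 ] 8.36
[[ 0.5094 -0.2954  0.077 ]
 [ 0.5172 -0.3249  0.077 ]
 [ 0.524  -0.3549  0.077 ]] [ 0.5168 -0.325   0.077 ] 13.81
[ 0.42094475 -0.34361984  0.25102176] [2.05260352e+00 2.37375534e+00 1.84044778e-04] 8.29957917518739
```

```bash
python3 -m inch '1 0.002 0 0.05 0 0 0; 1 0 0 0.06 0 0 0; 1 0 0 0.05 0 0 0; 1 0 0 0.035 0 0 0; 1 0 0 0.018 0 0 0; 1 0 0 0 0 0 0; 0 0 0 0 0 0 0; 0 0 0 0 0 0 0; 0 0 0 0 0 0 0; 0 0 0 0 0 0 0; 0 0 0 0 0 0 0; 0 0 0 0 0 0 0'
```

```text
time_s: 13.35
ee_pos: [0.4197, -0.3413, 0.0361]
tcp_rot: [2.056, 2.375, 0.001]
ft_force: [0.8, 0.3, -0.3]
width: 0.0361
```

```bash
python3 -m inch '0 0 0 -0.02 0 0 0; 0 0 0 -0.05 0 0 0; 0 0 0 -0.05 0 0 0; 0 0 0 -0.05 0 0 0; 0 0 0 -0.045 0 0 0; 0 0.048 0.016 0 0 0 0; 0 0.048 0.016 0 0 0 0; 0 0.048 0.016 0 0 0 0; 0 0.048 0.016 0 0 0 0'; python3 -m inch '0 0.048 0.016 0 0 0 0; 0 0.048 0.016 0 0 0 0; 0 0.048 0.016 0 0 0 0; 0 0.046 0.014 0 0 0 0; 0 0 0 0 0 0 0.066; 0 0 0 0 0 0 0; 0 0 0 0 0 0 0'
python3 - <<'E'
from h import *
for c in ["side","wrist"]:
    im=env.read_camera(c); cv2.imwrite(f"pics/{c}5.png",im[:,:,::-1])
o=env.get_obs();print(o["ee_pos"],o["ft_force"],90-2*np.degrees(np.arctan2(abs(o["tcp_rot"][0]),abs(o["tcp_rot"][1]))))
E
```

```text
time_s: 14.48
ee_pos: [0.4548, -0.1404, 0.2505]
tcp_rot: [-2.056, -2.374, 0.0]
ft_force: [0.3, -0.1, -1.7]
width: 0.036
time_s: 15.35
ee_pos: [0.489, 0.0545, 0.2508]
tcp_rot: [-2.133, -2.306, 0.001]
ft_force: [0.8, 0.2, -2.2]
width: 0.0359
[0.48913649 0.05430051 0.25094963] [-0.62203661  0.31696504 -2.09515453] 4.434758716146902
```

View pics/side5.png

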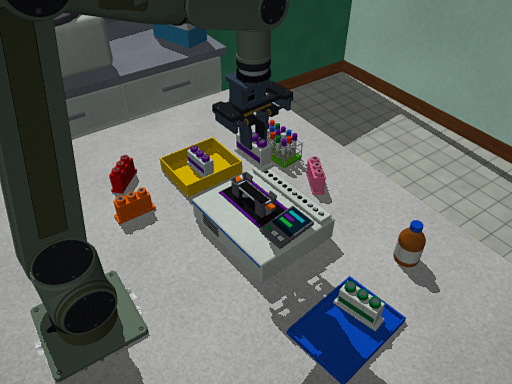

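View pics/wrist5.png

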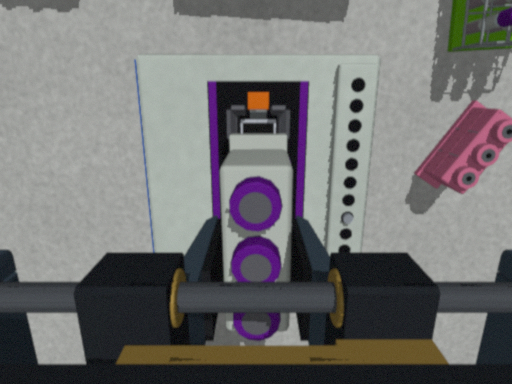

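```bash
python3 - <<'E'
from h import *
X=[onplane("wrist",p,.292).round(4) for p in [(255.5,203.5),(256,265)]]; print(X)
d=X[0]-X[1]; print(np.linalg.norm(d),np.degrees(np.arctan2(-d[0],d[1])))
# predicted middle cap at TCP
p=env.get_obs()["ee_pos"]; print(proj("wrist",[p[0],p[1],.292]))
# pad far edge
print(onplane("wrist",(258.5,121),.108))
E
```

```text
[array([0.4852, 0.0861, 0.292 ]), array([0.4879, 0.0548, 0.292 ])]
0.03141623783969047 4.930242747662976
[258.50187832 266.1361329 ]
[0.48591252 0.10689663 0.108     ]
```

```bash
python3 -m inch '0 0.001 0.001 0.04 0 0 0; 0 0 0 0.035 0 0 0; 0 0 0 0.018 0 0 0; 0 0 0 0 0 0 0'; python3 -m inch '0 0 0 0.006 0 0 0; 0 0 0 0.006 0 0 0; 0 0 0 0.004 0 0 0; 0 0 0 0 0 0 0'
python3 - <<'E'
from h import *
for c in ["side","wrist","top"]:
    im=env.read_camera(c); cv2.imwrite(f"pics/{c}6.png",im[:,:,::-1])
    if c=="side": cv2.imwrite("pics/s6c.png",cv2.resize(im[130:260,180:340,::-1],None,fx=4.5,fy=4.5,interpolation=cv2.INTER_CUBIC))
print(env.get_obs()["ft_force"])
E
```

```text
time_s: 15.95
ee_pos: [0.4891, 0.0554, 0.1569]
tcp_rot: [-2.132, -2.304, 0.004]
ft_force: [1.1, 0.5, -1.6]
width: 0.0356
time_s: 16.45
ee_pos: [0.4901, 0.0559, 0.1419]
tcp_rot: [-2.133, -2.306, 0.0]
ft_force: [-0.4, -1.1, -2.2]
width: 0.0357
[-0.50500925  0.31087286 -2.22919784]
```

View pics/wrist6.png

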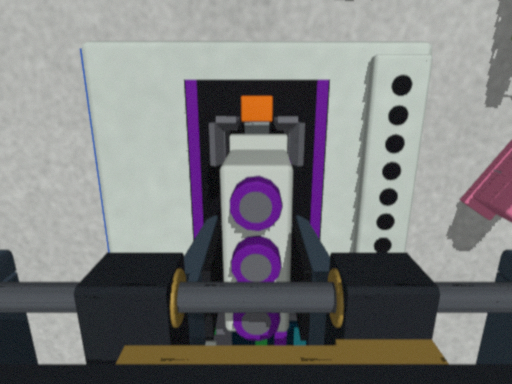

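View pics/s6c.png

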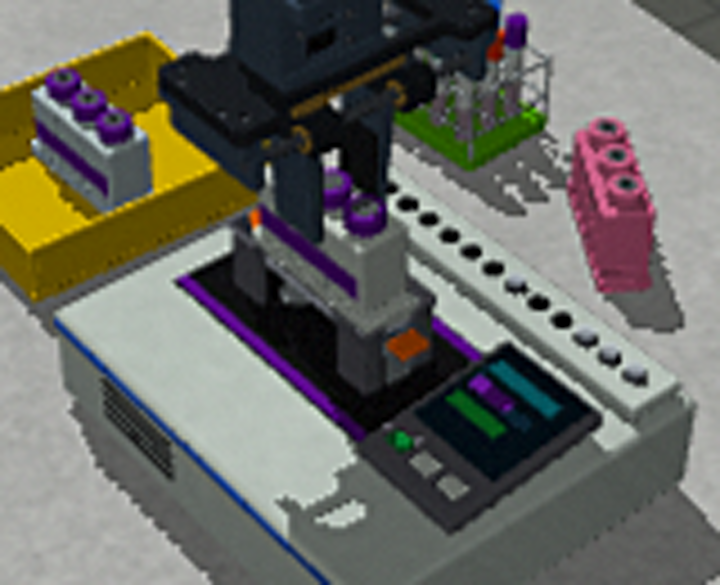

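The wrist view shows the foot centred between the far guides at (218,140) and (297,140). The side view shows the pack upright between the guides, and the wrist force hasn't changed. Next is a gentle press.

```bash
python3 -m inch '0 0 0 0.004 0 0 0; 0 0 0 0 0 0 0'; python3 -m inch '0 0 0 0.004 0 0 0; 0 0 0 0.004 0 0 0; 0 0 0 0 0 0 0';  python3 -m inch '0 0 0 0.004 0 0 0; 0 0 0 0.004 0 0 0; 0 0 0 0 0 0 0'
```

```text
time_s: 16.85
ee_pos: [0.4905, 0.0559, 0.1383]
tcp_rot: [2.133, 2.306, 0.001]
ft_force: [0.1, 0.2, 2.7]
width: 0.0356
time_s: 17.23
ee_pos: [0.4906, 0.0558, 0.1306]
tcp_rot: [2.132, 2.306, 0.001]
ft_force: [-0.5, -1.7, 5.5]
width: 0.0357
time_s: 17.6
ee_pos: [0.491, 0.0559, 0.1231]
tcp_rot: [2.132, 2.305, 0.002]
ft_force: [-0.9, -1.8, 9.3]
width: 0.0358
```

```bash
python3 -m inch '0 0 0 0.004 0 0 0; 0 0 0 0.003 0 0 0; 0 0 0 0 0 0 0';  python3 -m inch '0 0 0 0.002 0 0 0; 0 0 0 0.002 0 0 0; 0 0 0 0 0 0 0'; python3 -m inch '0 0 0 0.001 0 0 0; 0 0 0 0 0 0 0; 0 0 0 0 0 0 0'
python3 - <<'E'
from h import *
im=env.read_camera("side"); cv2.imwrite("pics/s7c.png",cv2.resize(im[130:260,180:340,::-1],None,fx=4.5,fy=4.5,interpolation=cv2.INTER_CUBIC))
E
```

```text
time_s: 17.98
ee_pos: [0.491, 0.0559, 0.1161]
tcp_rot: [2.132, 2.305, 0.002]
ft_force: [-0.5, -2.0, 7.4]
width: 0.0356
time_s: 18.35
ee_pos: [0.491, 0.0559, 0.1123]
tcp_rot: [2.132, 2.305, 0.002]
ft_force: [-1.3, -1.3, 9.4]
width: 0.0359
time_s: 18.73
ee_pos: [0.4911, 0.0559, 0.1117]
tcp_rot: [2.132, 2.305, 0.003]
ft_force: [-1.8, -1.2, 12.1]
width: 0.0357
```

View pics/s7c.png

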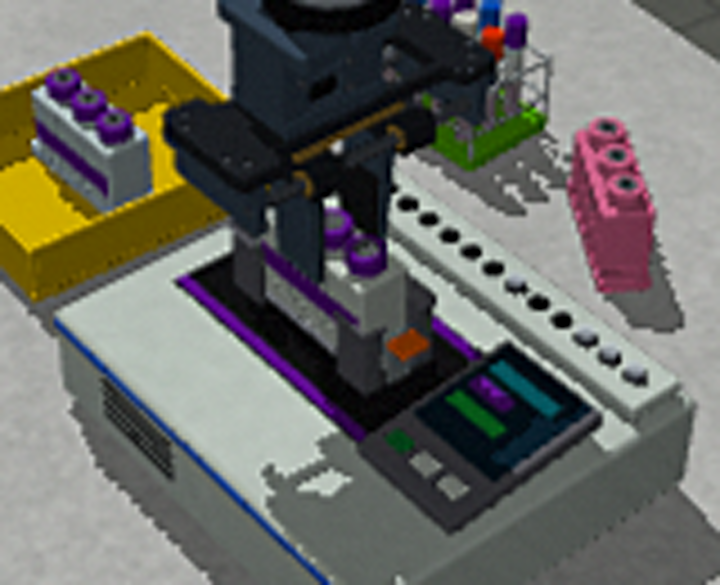

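```bash
python3 -m inch '0 0 0 0.001 0 0 0; 0 0 0 0 0 0 0'; python3 -m inch '0 0 0 0.001 0 0 0; 0 0 0 0 0 0 0; 0 0 0 0 0 0 0; 0 0 0 0 0 0 0; 0 0 0 0 0 0 0; 0 0 0 0 0 0 0; 0 0 0 0 0 0 0; 0 0 0 0 0 0 0; 0 0 0 0 0 0 0'
```

```text
time_s: 19.02
ee_pos: [0.4914, 0.0558, 0.1114]
tcp_rot: [2.131, 2.305, 0.004]
ft_force: [-2.0, -1.0, 16.2]
width: 0.0356
time_s: 20.15
ee_pos: [0.4919, 0.0559, 0.111]
tcp_rot: [2.13, 2.304, 0.005]
ft_force: [-1.9, -2.5, 18.5]
width: 0.0356
```

```bash
python3 -m inch '0 0 0 -0.002 0 0 0; 0 0 0 -0.002 0 0 0; 0 0 0 -0.002 0 0 0; 0 0 0 0 0 0 0'
```

```text
time_s: 20.65
ee_pos: [0.4918, 0.0558, 0.114]
tcp_rot: [2.131, 2.305, 0.003]
ft_force: [4.4, -2.0, -2.1]
width: 0.0359
```

Backing off 3 mm, the spring no longer pushes up on the wrist (−2 N), so the catches are holding. I'll release.

```bash
python3 -m inch '1 0 0 0 0 0 0; 1 0 0 0 0 0 0; 1 0 0 0 0 0 0; 1 0 0 0 0 0 0; 1 0 0 0 0 0 0; 1 0 0 0 0 0 0'; python3 -m inch '1 0 0 -0.03 0 0 0; 1 0 0 -0.05 0 0 0; 1 0 0 -0.055 0 0 0; 1 0 0 -0.055 0 0 0; 1 0 0 0 0 0 0; 1 0 0 0 0 0 0'
python3 - <<'E'
from h import *
im=env.read_camera("side"); cv2.imwrite("pics/s8c.png",cv2.resize(im[130:260,180:340,::-1],None,fx=4.5,fy=4.5,interpolation=cv2.INTER_CUBIC)); cv2.imwrite("pics/s8.png",im[:,:,::-1])
im=env.read_camera("wrist"); cv2.imwrite("pics/w8c.png",cv2.resize(im[50:300,140:380,::-1],None,fx=2.4,fy=2.4,interpolation=cv2.INTER_CUBIC))
E
```

```text
time_s: 21.4
ee_pos: [0.4902, 0.056, 0.114]
tcp_rot: [-2.133, -2.306, -0.0]
ft_force: [-0.2, -0.7, 0.1]
width: 0.0907
time_s: 22.15
ee_pos: [0.4897, 0.0559, 0.3034]
tcp_rot: [-2.133, -2.306, 0.001]
ft_force: [-0.1, 0.8, 0.1]
width: 0.0911
```

View pics/s8c.png

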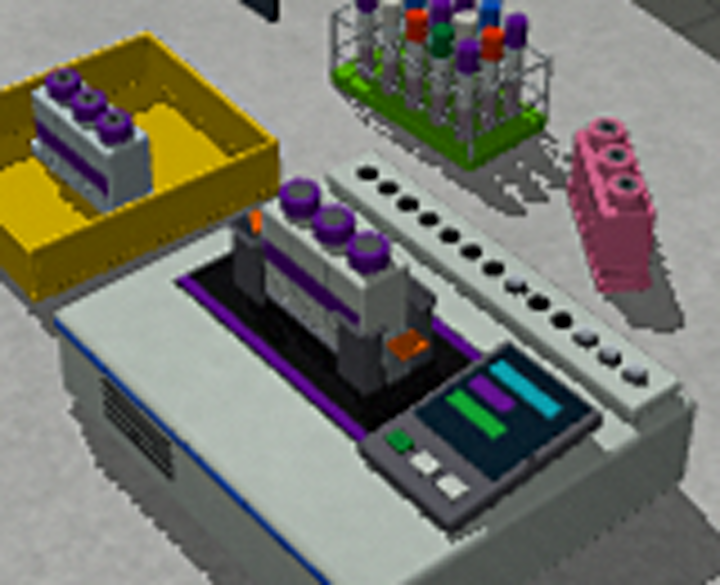

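View pics/w8c.png

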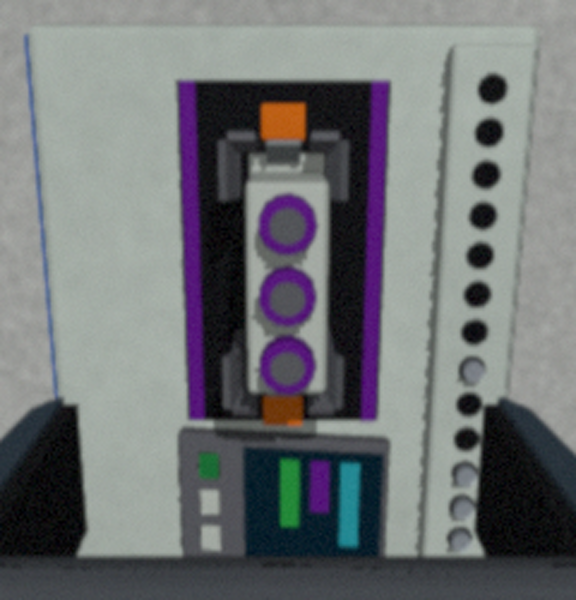

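View pics/s8.png

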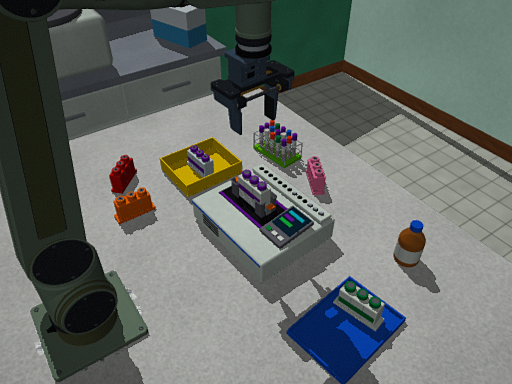

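```bash
python3 - <<'E'
from h import *
W=[(287,223),(286.5,297),(287,366)]; S=[(301,190),(333,216),(370,245)]
for w,s in zip(W,S):
    X,e=tri([("wrist",(140+w[0]/2.4,50+w[1]/2.4)),("side",(180+s[0]/4.5,130+s[1]/4.5))]); print(X.round(4),e.round(2))
P=np.array([onplane("wrist",(140+w[0]/2.4,50+w[1]/2.4),.156) for w in W]); print(P.mean(0))
o=env.get_obs(); print(o["time_s"],o["ft_force"])
# catch tab heights in wrist now: compare spans with bare view
print([onplane("wrist",(140+u/2.4,50+v/2.4),.115).round(4) for u,v in [(284,120),(283,410)]])
K=0
E
```

```text
[0.4887 0.0865 0.1536] 0.82
[0.491  0.0553 0.1543] 0.51
[0.4939 0.0239 0.1527] 0.82
[0.49088544 0.05600682 0.156     ]
22.25 [ 0.05547569 -0.39497345 -0.8721397 ]
[array([0.4841, 0.1265, 0.115 ]), array([ 0.4947, -0.0117,  0.115 ])]
```

The pack's cap tops are level at about 0.153–0.154 m, against about 0.156 m expected when latched and 0.180 m with the pad raised. Its centre is about 1.5 mm from the bay centre. Handing in.

```bash
python3 - <<'E'
from rig import env
env.close_job(); print(env.get_obs()["time_s"])
E
```

```text
the job is handed in; nothing more can be done
the job is handed in; nothing more can be done
```

The used pack is in the yellow discard tray, and the fresh purple pack is latched down on the analyser's pad. I handed the job in at about 22 s of the 72 s allowed; no verdict is reported.

- **Used pack:** the top and side pictures show it standing upright, well inside the yellow tray.
- **Fresh pack:** I carried it upright, set it between the guides and pressed to about 18 N against the bottom stop, holding it for over a second. When I backed off 3 mm, the upward push on the wrist was gone, so the catches were holding.
- **After release:** it stayed down. Its cap tops are level at about 0.153–0.154 m, where I expected about 0.156 m for a latched pack. That gap is about the size of the camera error. It stands about 1.5 mm from the measured bay centre.
- **Left alone:** the green pack, tube rack, bottle and look-alikes look undisturbed in the last side picture. I did not measure them again.
- **Not measured:** I could not read the catch angles directly. That both are closed follows from the pack staying down and level; only the +y catch's nose could be seen over the foot.

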